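# Rinse a spatula and show it to the inspection camera

## Robot

A 7-joint arm with a two-finger parallel gripper is mounted at the origin on the work surface. World frame = base frame: x ahead of the robot, y to its left, z up, the work surface at z = 0. Lengths are in mm, angles in rad, forces in N, time in s.
With the tool pointing down it reaches from about 425 to 950 mm from the base axis. Payload 4.7 kg.
Tool frame: the origin (TCP) lies midway between the tips of the shut fingers; the grasp point (between the pads) lies 19 mm behind it (env.grip_point_offset is the distance from the TCP to the grasp point, in mm); z points along the fingers, y is the direction in which the jaws open and shut (so a half turn about z gives the same grasp; the last joint's range is limited). The gripper opens to 85 mm and grips with 20 to 120 N. Pads are 22 mm wide; open, the fingers measure 114 mm over their backs; the gripper's body (76 mm by 85 mm) begins 54 mm behind the grasp point. The pads swing forward as they close: fully open they stand 13 mm farther back than shut.
Start: joints at [-1.133, 0.469, -0.049, 1.532, 0.024, 1.141, -0.082], TCP at [303.736, 602.821, 231.335] pointing down, gripper open.
Joint ranges: [-2.59, 2.59], [-0.33, 1.99], [-1.39, 1.29], [0.1, 2.45], [-1.04, 4.18], [0.21, 1.99], [-2.66, 2.66]. Speed limits (rad/s): [2.57, 2.57, 3.14, 3.14, 3.14, 3.14, 3.14].

## Interface

Orientations are given as a rotation vector (axis times angle).
In Python, from workcell import status, camera, env gives the robot as it stands. The module is installed in compiled form; this text tells all that it offers.
- The arm moves only by the tool drive_tool, never from a script. Its argument "motion" is a list of rows, each an object with "delta_pos": the shift along the tool's x, y, z in mm, a list of three; "rotation": the turn, a rotation vector about the tool's x, y, z in rad, a list of three; "fingers": the finger opening in mm, from 0 to 85.4. A call has exactly 5 rows; each row is the pose to reach, as a shift and turn from the pose commanded when the call began, along the tool's axes at that moment; what a row does not reach only later rows make up. A row lasts 1/12 s, in which the tool goes at most 41.7 mm and 7.16 degrees, less where a joint would pass 70% of its speed; a pose out of reach is approached as far as the arm can. A call with a gripper value outside its range is refused whole. The fingers move at their own pace and stop on an object; the grip force is fixed at half the most. Time passes only in rows, so rows that repeat a pose let the fingers close, or fill a call up. It gives the time, the measured TCP pose, the force and the opening at its end, in the units of the state.
- status.sense(): the state, without advancing time (a new reading comes with each control period).
- camera(name): name is "scene" or "top" or "wrist"; returns a dict with "pixels" (480x640x3 uint8, red, green, blue), "mtx" (3x3 intrinsics, pixels), "R" (3x3) and "t" (3): a world point X has camera coordinates R X + t. Camera axes: x right, y down, z forward; pixel columns grow to the right and rows downward; lengths in mm; the calibration is good to about 2 mm. A picture is of the moment at which its call begins. There is no depth.
- env.finish_job(): hands the job in, once; it reports no verdict.
The state is a dict: "clock": time; "joints": joint angles; "joint_vel": joint speeds; "joint_efforts": joint torques, N m; "position": TCP position; "eef_rot": TCP orientation; "contact_force": force on the tool from outside, world axes, zero at the start; "moment": the same for the moment, N m; "grip_width": finger opening in mm.
Only numpy, scipy, OpenCV 4.12 (cv2) and the standard library are available. Lean on these libraries where they do the work, as an engineer would, in place of code of your own. Each camera call takes 0.05 s, during which the arm holds its last target. There are 200 camera calls.

## Task

Take the flat-bladed spatula out of the instrument rack, dip its blade well into the open rinse beaker (at least 2 cm below the rim) and draw it out again. Then hold it up to the inspection camera: handle up and blade hanging straight down, the blade's broad face square to the lens, the middle of the blade on the lens axis and 8 cm in front of the glass; finish while still holding it there, motionless. Do not touch the camera, do not knock or shift the beaker, and leave the other two instruments in the rack, the jar and the little box alone.

Things in the scene. Friction and masses are not known exactly. Their poses are not given: they have to be found in the camera images.
- rack: Fixed aluminium rack: a level plate 60 (x) x 160 (y) x 8 mm, top 105 mm above the table, on a leg at each y end (204 mm over the feet), open at front and back. Three slots along its y, at -50, 0 and +50 mm, each 12 (x) x 25 (y) mm; an instrument hangs in each, in any order; raise it 110 mm to clear the plate. Origin: centre of the underside, on the table; z up.
- spatula: Spatula, 149 mm, about 50 g, hanging upright in a slot, axes along the rack's; lifts straight out. Origin: centre of the underside of its black collar (19 x 32 x 6 mm high), 105 mm above the table at the start. z runs up the grey flat-sided handle (12 x 18 mm, z 6 to 54; the others' are round). Below: shank, steel blade 3 (x) x 18 (y) mm, z -55 to -95. x is square to the blade's broad face.
- spatula_grip (a point): On the spatula's axis, a little above mid-handle, 34 mm above the collar's underside. Axes as the spatula's.
- spatula_blade (a point): Middle of the blade, 75 mm below the collar's underside. Axes as the spatula's.
- spatula_tip (a point): Lower end of the blade, 95 mm below the collar's underside.
- mirror: Mouth mirror, a bystander hanging in the rack: slim round grey handle 10 mm thick up to 48 mm above its collar's underside, flat round steel disc 20 mm wide below. Origin: centre of the collar's underside, z up.
- plugger: Ball plugger, a bystander hanging in the rack: round waisted grey handle 12 mm thick up to 48 mm above its collar's underside, thin shank with a 10 mm ball below. Origin: centre of the collar's underside, z up.
- beaker: Rinse beaker, an open round white cup, empty, loose on the table, 200 g, 70 mm high, 72 mm outside diameter at the rim, wall 4 mm, narrowing a little towards the foot. Origin: centre of its underside; z up.
- beaker_rim (a point): Centre of the beaker's mouth, level with the rim, 70 mm above the table.
- jar: Clear specimen jar with a red lid, 54 mm diameter, 65 mm high, loose, a bystander. Origin: centre of its underside.
- stopper_box: Small white plastic box 45 x 60 x 22 mm high, loose, a bystander. Origin: centre of its underside.
- camera: Fixed inspection camera: base plate 90 x 90 x 10 mm, post, white head 70 (x) x 52 x 52 mm, top 176 mm above the table, at its front a black lens barrel 42 mm wide with a white light ring 45 mm wide. The lens looks level along the body's -x, roughly towards the robot's left. Origin: on the table, 50 mm behind the lens glass; z up.
- lens (a point): Centre of the lens glass, 150 mm above the table. Axes as the camera's: the lens looks along this -x, so the place to show the blade is 80 mm from here along -x.
Not all that is in view belongs to the job. Leave any blue, purple or red look-alike of the rack alone.

How it is judged (in metres and radians):
On the way, in this order (a step that is already met when the one before it is completed fails the run):
1. the spatula is lifted clear out of the rack, in the fingers (height (world z) of spatula_tip above 0.11 m and contact force between the fingers and spatula above 0.5 N), for 0.1 s.
2. the tip of the held blade is inside the beaker, 18 mm or more below the rim (z of spatula_tip in the frame of beaker_rim below -0.018 m and horizontal distance between spatula_tip and beaker_rim below 0.032 m and contact force between the fingers and spatula above 0.5 N and angle between beaker's own z axis and vertical below 0.2 rad), for 0.1 s.
3. the blade is drawn out of the beaker (height (world z) of spatula_tip above 0.075 m and contact force between the fingers and spatula above 0.5 N), for 0.1 s.
At the end, for the whole second after the job is handed in: Spatula held still by the fingers alone; mid-blade 80 mm before the lens glass on its axis, within 15 mm each way; handle up, upright within 0.2 rad, broad face square to the lens within 0.22 rad; beaker within 25 mm of its start, other instruments, jar and box within 20 mm (x of spatula_blade in the frame of lens between -0.095 and -0.065 m and y of spatula_blade in the frame of lens between -0.015 and 0.015 m and z of spatula_blade in the frame of lens between -0.015 and 0.015 m and angle between each of spatula, beaker's own z axis and vertical below 0.2 rad and angle between the x axis of spatula and the x axis of lens, either way round below 0.22 rad and contact force between the fingers and spatula above 0.5 N and linear speed of spatula below 0.03 m/s and angular speed of spatula below 0.3 rad/s and contact force between spatula and camera below 0.1 N and contact force between spatula and rack below 0.1 N and contact force between spatula and beaker below 0.1 N and contact force between spatula and jar below 0.1 N and contact force between spatula and mirror below 0.1 N and contact force between spatula and plugger below 0.1 N and contact force between spatula and stopper_box below 0.1 N and distance of beaker from where it was at the start of the episode below 0.025 m and distance of each of mirror, plugger, jar, stopper_box from where it was at the start of the episode below 0.02 m); the arm keeps its last pose, push and grip.
It fails at once if the camera is touched (contact force between anything else and camera above 1 N).
It fails at once if the beaker is knocked over or shifted by more than 25 mm (distance of beaker from where it was at the start of the episode above 0.025 m or angle between beaker's own z axis and vertical above 0.35 rad).
It fails at once if another instrument, the jar or the box is disturbed (moved more than 20 mm or tipped) ((distance of mirror from where it was at the start of the episode above 0.02 m or angle between mirror's own z axis and vertical above 0.35 rad) or (distance of plugger from where it was at the start of the episode above 0.02 m or angle between plugger's own z axis and vertical above 0.35 rad) or (distance of jar from where it was at the start of the episode above 0.02 m or angle between jar's own z axis and vertical above 0.35 rad) or (distance of stopper_box from where it was at the start of the episode above 0.02 m or angle between stopper_box's own z axis and vertical above 0.35 rad)).
It also fails if it takes over 48 s, if anything falls off the work surface, if the arm or the gripper's body presses on something with over 40 N, if the wrist force passes 120 N, or if a joint passes its speed limit or range.

## Working session

There is one attempt and no reset: what is moved stays moved. The work goes in short steps, Python scripts to look and compute and a tool call to move; the robot and the scene stay as the last step left them, time stands still between calls to the robot, and variables do not carry over. Pictures are saved under pics/ and viewed, about 8 in all and at most 12, crops included, and the job is handed in when it is done.

Besides the shell and the picture viewer there is one more tool, called by a JSON object that holds its "api" and its "payload", one argument or row to a line. drive_tool: Moves the arm, as the interface text tells. Its arguments: {"type":"object","properties":{"motion":{"type":"array"}},"required":["motion"]}

```bash
mkdir -p pics; python3 - <<'E'
from workcell import status,camera,env
import cv2,json,numpy as np
print(status.sense(),env.grip_point_offset)
for n in ["scene","top"]:
    c=camera(n); cv2.imwrite(f"pics/{n}0.png",c["pixels"][:,:,::-1])
    np.savez(n+"0.npz",**c); print(n,c["mtx"],c["R"],c["t"])
E
```

```text
{'clock': 0.0, 'joints': array([-1.13291732,  0.46946806, -0.04859762,  1.53372035,  0.02407113,
        1.14097545, -0.08227164]), 'joint_vel': array([ 0.00046713,  0.00046053, -0.00020513,  0.00104395, -0.00119442,
       -0.0004763 ,  0.00080793]), 'joint_efforts': array([ 5.36162570e-04, -5.10304427e+01, -4.61168541e-02, -2.37719357e+01,
        1.08169709e-02,  7.35298265e-03,  1.35659473e-06]), 'position': array([303.47377812, 602.27025521, 230.23227792]), 'eef_rot': array([-7.26402268e-01, -3.05603118e+00,  3.05177314e-03]), 'contact_force': array([0.48791802, 0.48420902, 0.11480592]), 'moment': array([ 0.06975522, -0.00932729, -0.05850506]), 'grip_width': 85.33524630347696} 18.700000000000003
scene [[514.63996696   0.         319.9395893 ]
 [  0.         514.63996696 247.56294354]
 [  0.           0.           1.        ]] [[ 8.04242567e-03  9.99967586e-01 -3.81717446e-04]
 [ 8.37946138e-01 -6.94765127e-03 -5.45708714e-01]
 [-5.45693677e-01  4.06896311e-03 -8.37974853e-01]] [ -37.52370729 -416.41855691 1517.34019264]
top [[497.00186429   0.         316.11174413]
 [  0.         497.00186429 233.69038896]
 [  0.           0.           1.        ]] [[ 0.02985867 -0.99939962  0.01757425]
 [-0.99733624 -0.03095842 -0.06604548]
 [ 0.0665499  -0.01555541 -0.99766184]] [   5.47292098  575.66276716 1153.75817613]
```

View pics/scene0.png

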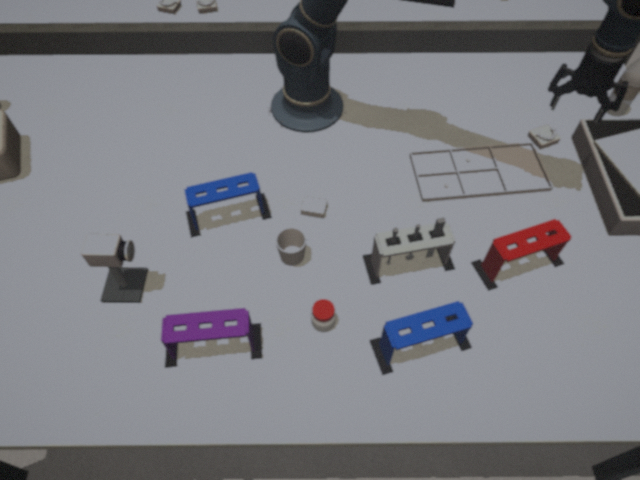

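View pics/top0.png

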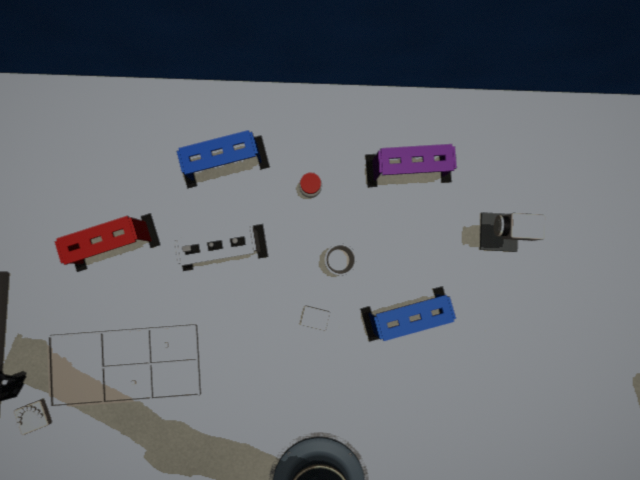

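The scene view shows the aluminium rack at (413,243) with instruments at (394,235), (416,234) and (439,227). The beaker is at (291,246), the camera at (108,252), the jar at (323,315) and the box at (315,207). In the top view the instruments are at (191,249), (214,245) and (237,241), and the beaker is at (340,260). Next I'll enlarge the rack and the camera.

```bash
python3 - <<'E'
import cv2,numpy as np
s=cv2.imread("pics/scene0.png");t=cv2.imread("pics/top0.png")
def crop(im,x,y,w,h,k=4):return cv2.resize(im[y:y+h,x:x+w],None,fx=k,fy=k,interpolation=cv2.INTER_CUBIC)
a=np.hstack([crop(s,360,210,100,75),crop(t,170,215,100,75)])
b=np.hstack([crop(s,75,225,100,75),crop(t,455,195,100,75)])
cv2.imwrite("pics/crops.png",np.vstack([a,b]))
E
```

```text
(no output)
```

View pics/crops.png

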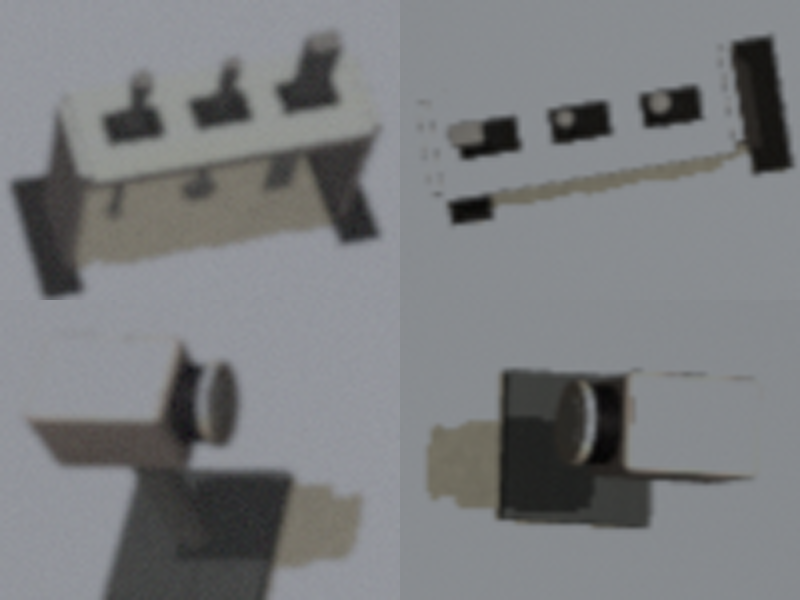

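The spatula is the wide-handled one. It is rightmost in the scene view (437,233), with its blade visible below the plate, and leftmost in the top view (192,249). The look-alikes are the mirror and plugger at scene (393,241) and (415,237), which have thin round handles, and the coloured racks.

```bash
cat > h.py <<'E'
import numpy as np
C={n:dict(np.load(n+"0.npz")) for n in("scene","top")}
def ray(c,uv):
    d=c["R"].T@np.linalg.solve(c["mtx"],[*uv,1.]); return -c["R"].T@c["t"],d
def atz(c,uv,z):
    o,d=ray(c,uv); return o+d*(z-o[2])/d[2]
def proj(c,X):
    q=c["mtx"]@(c["R"]@np.asarray(X,float)+c["t"]); return q[:2]/q[2]
E
python3 - <<'E'
from h import *
np.set_printoptions(precision=1,suppress=True)
T,S=C["top"],C["scene"]
for a,b in[((192.25,249.25),(437.5,233.25)),((215,245.25),(415,237)),((237.5,241.5),(393.25,241.25))]:
    print("collar",atz(T,a,111),atz(S,b,111))
print("spat handle top",atz(T,(186.5,248.5),159),atz(S,(360+323/4,210+42/4),159))
print("beaker",atz(T,(340,260),70),atz(S,(291.5,240),70))
print("lens",atz(T,(498.5,225.75),150),atz(S,(130.75,251.25),150))
f=lambda x,y:(455+(x-400)/4,195+(y-300)/4)
g=lambda x,y:(75+x/4,225+(y-300)/4)
p=[atz(T,f(*q),176) for q in[(625,374),(757,379),(624,473),(757,478)]];print("head",np.array(p), p[1]-p[0],p[3]-p[2])
p=[atz(T,f(*q),10) for q in[(503,370),(499,518),(650,527)]];print("base",np.array(p),(p[0]+p[2])/2,p[1]-p[0],p[2]-p[1])
print("box",atz(T,(316,318),22),"jar",atz(T,(311,184),65))
E
```

```text
collar [527.1 290.9 111. ] [534.  292.3 111. ]
collar [537.3 242.3 111. ] [543.6 241.7 111. ]
collar [546.9 194.1 111. ] [554.4 193.  111. ]
spat handle top [527.  291.7 159. ] [534.3 290.  159. ]
beaker [514.2 -31.7  70. ] [521.7 -31.5  70. ]
lens [ 595.2 -359.4  150. ] [ 600.8 -357.8  150. ]
head [[ 619.  -375.7  176. ]
 [ 618.6 -444.3  176. ]
 [ 567.8 -375.4  176. ]
 [ 567.3 -444.3  176. ]] [ -0.4 -68.6   0. ] [ -0.5 -68.9   0. ]
base [[ 639.  -370.4   10. ]
 [ 550.2 -368.7   10. ]
 [ 547.5 -459.4   10. ]] [ 593.3 -414.9   10. ] [-88.8   1.7   0. ] [ -2.6 -90.7   0. ]
box [378.5  17.4  22. ] jar [685.4  38.8  65. ]
```

```bash
cat > go.py <<'E'
# usage: go.py x y z yaw_of_tool_y(deg)  -> total tool-frame delta & rotation to a tool-down pose
import sys,numpy as np
from scipy.spatial.transform import Rotation as Ro
from workcell import status
s=status.sense();R0=Ro.from_rotvec(s["eef_rot"]);x,y,z,a=map(float,sys.argv[1:]);a=np.radians(a)
ty=np.array([np.cos(a),np.sin(a),0]);tz=np.array([0,0,-1.]);Rt=Ro.from_matrix(np.column_stack([np.cross(ty,tz),ty,tz]))
D=R0.inv().apply(np.array([x,y,z])-s["position"]);r=(R0.inv()*Rt).as_rotvec()
print("t",s["clock"],"pos",s["position"].round(1),"tool y deg",np.degrees(np.arctan2(*R0.as_matrix()[1::-1,1])).round(2),"w",round(s["grip_width"],1),"F",s["contact_force"].round(1),"q",s["joints"].round(2))
print("delta",D.round(1),np.linalg.norm(D).round(0),"rot",r.round(3),np.degrees(np.linalg.norm(r)).round(1))
E
python3 go.py 530 291 230 11.6
```

```text
t 0.1 pos [303.5 602.3 230.4] tool y deg 63.26 w 85.5 F [ 0.1 -0.7 -0.7] q [-1.13  0.47 -0.05  1.53  0.02  1.14 -0.08]
delta [-342.3 -176.1    0.7] 385.0 rot [-0.002  0.001  0.902] 51.7
```

{"api": "drive_tool", "payload": {
  "motion": [
    {"delta_pos":[-34,-18,0],"rotation":[0,0,0.09],"fingers":85},
    {"delta_pos":[-68,-35,0],"rotation":[0,0,0.18],"fingers":85},
    {"delta_pos":[-103,-53,0],"rotation":[0,0,0.27],"fingers":85},
    {"delta_pos":[-137,-70,0],"rotation":[0,0,0.36],"fingers":85},
    {"delta_pos":[-171,-88,0],"rotation":[0,0,0.45],"fingers":85}
  ]
}}

```text
clock: 0.52
position: [417.5, 445.5, 230.9]
eef_rot: [-1.396, -2.814, 0.001]
contact_force: [1.2, 0.2, -0.2]
grip_width: 84.8
```

```bash
python3 go.py 530 291 230 11.6
```

```text
t 0.5167 pos [417.5 445.5 230.9] tool y deg 37.23 w 84.8 F [ 1.2  0.2 -0.2] q [-0.95  0.36  0.09  1.7  -0.04  1.08 -0.2 ]
delta [-191.1   -3.9    0.9] 191.0 rot [-0.001  0.     0.447] 25.6
```

{"api": "drive_tool", "payload": {
  "motion": [
    {"delta_pos":[-38,-1,0],"rotation":[0,0,0.1],"fingers":85},
    {"delta_pos":[-76,-2,0],"rotation":[0,0,0.2],"fingers":85},
    {"delta_pos":[-114,-3,0],"rotation":[0,0,0.3],"fingers":85},
    {"delta_pos":[-152,-4,0],"rotation":[0,0,0.4],"fingers":85},
    {"delta_pos":[-190,-4,0],"rotation":[0,0,0.447],"fingers":85}
  ]
}}

```text
clock: 0.93
position: [529.7, 292.2, 231.1]
eef_rot: [-1.985, -2.435, 0.001]
contact_force: [0.3, 1.0, 0.0]
grip_width: 85.0
```

```bash
python3 - <<'E'
from workcell import camera
import cv2,numpy as np
c=camera("wrist");c=camera("wrist"); cv2.imwrite("pics/wrist1.png",c["pixels"][:,:,::-1]);np.savez("wrist1.npz",**c);print(c["mtx"][0,0],-c["R"].T@c["t"],c["R"][2])
E
python3 go.py 530 291 120 11.6
```

```text
370.4082891120113 [520.39090033 360.09022041 372.92350606] [ 0.06184341 -0.30446247 -0.9505146 ]
t 1.0333 pos [533.7 285.8 231.3] tool y deg 11.11 w 85.2 F [ 0.1 -0.8 -0. ] q [-0.75  0.36  0.25  1.72 -0.09  1.08 -0.28]
delta [  6.3  -2.9 111.3] 111.0 rot [ 0.002  0.005 -0.009] 0.6
```

View pics/wrist1.png

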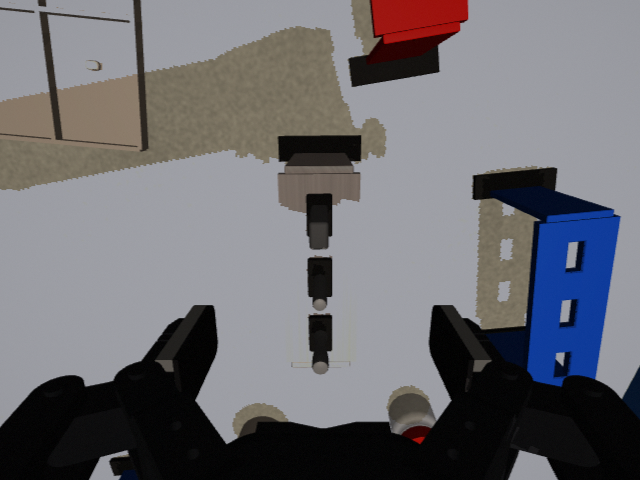

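Wrist view: the rack is square to the gripper. The spatula collar is at (319,215) with its flat handle top near (318,241), and the two round handles are at (320,303) and (320,366). I'll back-project these and enlarge a crop of the spatula.

```bash
python3 - <<'E'
from h import *
import cv2
np.set_printoptions(precision=1,suppress=True)
W=dict(np.load("wrist1.npz"))
for uv,z in[((319.5,216),111),((318,241),159),((320,303),153),((320,366),153)]: print(uv,atz(W,uv,z))
im=cv2.imread("pics/wrist1.png")[185:265,270:370];cv2.imwrite("pics/c2.png",cv2.resize(im,None,fx=7,fy=7,interpolation=cv2.INTER_CUBIC))
E
```

```text
(319.5, 216) [531.9 292.  111. ]
(318, 241) [531.8 288.8 159. ]
(320, 303) [541.5 244.5 153. ]
(320, 366) [550.8 195.8 153. ]
```

View pics/c2.png

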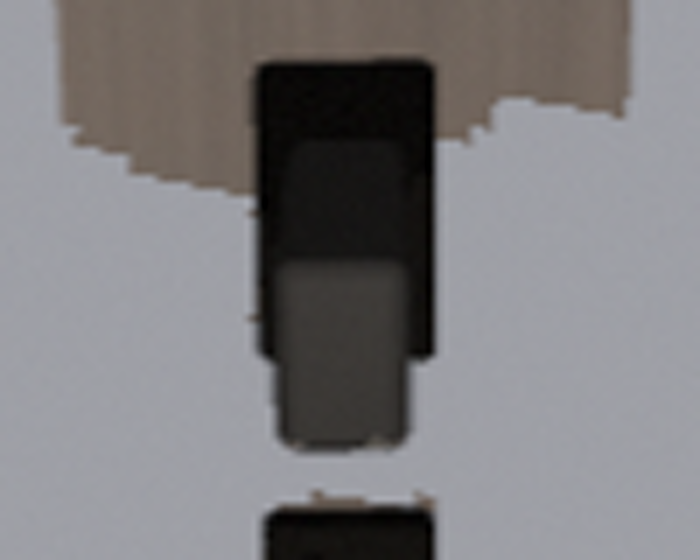

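The handle top centre is about (318.9,235.6), a flat rectangular top, so this is the spatula. It sits at roughly (531.7,292) and every view agrees.

```bash
python3 -c "
from h import *
W=dict(np.load('wrist1.npz'));print(atz(W,(318.9,235.6),159))"; python3 go.py 531.7 292 120 11.2
```

```text
[531.69297068 292.3393547  159.        ]
t 1.0333 pos [533.7 285.8 231.3] tool y deg 11.11 w 85.2 F [ 0.1 -0.8 -0. ] q [-0.75  0.36  0.25  1.72 -0.09  1.08 -0.28]
delta [  7.   -1.  111.3] 112.0 rot [ 0.002  0.005 -0.002] 0.3
```

{"api": "drive_tool", "payload": {
  "motion": [
    {"delta_pos":[7,-1,20],"rotation":[0.002,0.005,0],"fingers":85},
    {"delta_pos":[7,-1,45],"rotation":[0.002,0.005,0],"fingers":85},
    {"delta_pos":[7,-1,65],"rotation":[0.002,0.005,0],"fingers":85},
    {"delta_pos":[7,-1,80],"rotation":[0.002,0.005,0],"fingers":85},
    {"delta_pos":[7,-1,80],"rotation":[0.002,0.005,0],"fingers":85}
  ]
}}

```text
clock: 1.45
position: [524.1, 299.9, 147.5]
eef_rot: [-1.974, -2.434, 0.009]
contact_force: [0.2, 0.5, -0.2]
grip_width: 85.1
```

```bash
python3 go.py 531.8 292.2 120 11.2
```

```text
t 1.45 pos [524.1 299.9 147.5] tool y deg 11.92 w 85.1 F [ 0.2  0.5 -0.2] q [-0.75  0.44  0.22  1.8  -0.13  0.92 -0.27]
delta [-9.2  6.2 27.4] 30.0 rot [-0.009 -0.002  0.012] 0.9
```

The arm was still settling, so I'll hold for one call and re-measure.

{"api": "drive_tool", "payload": {
  "motion": [
    {"delta_pos":[0,0,0],"rotation":[0,0,0],"fingers":85},
    {"delta_pos":[0,0,0],"rotation":[0,0,0],"fingers":85},
    {"delta_pos":[0,0,0],"rotation":[0,0,0],"fingers":85},
    {"delta_pos":[0,0,0],"rotation":[0,0,0],"fingers":85},
    {"delta_pos":[0,0,0],"rotation":[0,0,0],"fingers":85}
  ]
}}

```text
clock: 1.87
position: [527.3, 301.0, 152.3]
eef_rot: [-1.977, -2.435, -0.005]
contact_force: [-0.6, -0.8, 0.1]
grip_width: 85.0
```

```bash
python3 go.py 531.8 292.2 120 11.2
```

```text
t 1.8667 pos [527.3 301.  152.3] tool y deg 11.86 w 85.0 F [-0.6 -0.8  0.1] q [-0.75  0.44  0.22  1.8  -0.12  0.92 -0.27]
delta [-9.7  2.6 32.2] 34.0 rot [-0.    -0.006  0.012] 0.7
```

{"api": "drive_tool", "payload": {
  "motion": [
    {"delta_pos":[-9.5,2.5,5],"rotation":[0,-0.005,0.012],"fingers":85},
    {"delta_pos":[-9.5,2.5,15],"rotation":[0,-0.005,0.012],"fingers":85},
    {"delta_pos":[-9.5,2.5,25],"rotation":[0,-0.005,0.012],"fingers":85},
    {"delta_pos":[-9.5,2.5,31],"rotation":[0,-0.005,0.012],"fingers":85},
    {"delta_pos":[-9.5,2.5,31],"rotation":[0,-0.005,0.012],"fingers":85}
  ]
}}

```text
clock: 2.28
position: [529.7, 291.4, 117.8]
eef_rot: [-1.993, -2.425, 0.009]
contact_force: [0.2, -0.5, 0.7]
grip_width: 85.0
```

{"api": "drive_tool", "payload": {
  "motion": [
    {"delta_pos":[0,0,0],"rotation":[0,0,0],"fingers":85},
    {"delta_pos":[0,0,0],"rotation":[0,0,0],"fingers":85},
    {"delta_pos":[0,0,0],"rotation":[0,0,0],"fingers":85},
    {"delta_pos":[0,0,0],"rotation":[0,0,0],"fingers":85},
    {"delta_pos":[0,0,0],"rotation":[0,0,0],"fingers":85}
  ]
}}

```text
clock: 2.7
position: [531.3, 292.2, 120.6]
eef_rot: [-1.994, -2.426, 0.001]
contact_force: [0.4, 0.5, 0.5]
grip_width: 85.1
```

```bash
python3 go.py 531.8 292.2 120 11.2;  python3 - <<'E'
from workcell import camera
import cv2,numpy as np
c=camera("wrist"); cv2.imwrite("pics/wrist2.png",c["pixels"][100:400,170:470,::-1]);np.savez("wrist2.npz",**c)
E
```

```text
t 2.7 pos [531.3 292.2 120.6] tool y deg 11.18 w 85.1 F [0.4 0.5 0.5] q [-0.74  0.48  0.22  1.82 -0.13  0.86 -0.26]
delta [-0.1  0.5  0.6] 1.0 rot [-0.001 -0.    -0.   ] 0.1
```

View pics/wrist2.png

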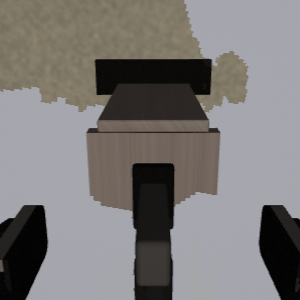

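The handle top, crop (154,263), sits midway between the pads at about 47 and 260. I'll close, then lift.

{"api": "drive_tool", "payload": {
  "motion": [
    {"delta_pos":[0,0,0],"rotation":[0,0,0],"fingers":40},
    {"delta_pos":[0,0,0],"rotation":[0,0,0],"fingers":20},
    {"delta_pos":[0,0,0],"rotation":[0,0,0],"fingers":0},
    {"delta_pos":[0,0,0],"rotation":[0,0,0],"fingers":0},
    {"delta_pos":[0,0,0],"rotation":[0,0,0],"fingers":0}
  ]
}}

```text
clock: 3.17
position: [531.2, 292.1, 120.3]
eef_rot: [-1.994, -2.426, 0.002]
contact_force: [-0.1, 0.5, 0.2]
grip_width: 25.5
```

{"api": "drive_tool", "payload": {
  "motion": [
    {"delta_pos":[0,0,0],"rotation":[0,0,0],"fingers":0},
    {"delta_pos":[0,0,0],"rotation":[0,0,0],"fingers":0},
    {"delta_pos":[0,0,0],"rotation":[0,0,0],"fingers":0},
    {"delta_pos":[0,0,0],"rotation":[0,0,0],"fingers":0},
    {"delta_pos":[0,0,0],"rotation":[0,0,0],"fingers":0}
  ]
}}

```text
clock: 3.58
position: [531.3, 292.1, 120.4]
eef_rot: [-1.994, -2.426, 0.002]
contact_force: [0.4, -0.2, 1.1]
grip_width: 11.2
```

```bash
python3 go.py 531.3 292.2 250 11.2
```

```text
t 3.5833 pos [531.3 292.1 120.4] tool y deg 11.17 w 11.2 F [ 0.4 -0.2  1.1] q [-0.74  0.48  0.22  1.82 -0.13  0.86 -0.26]
delta [ 1.000e-01 -2.000e-01 -1.296e+02] 130.0 rot [-0.002 -0.    -0.   ] 0.1
```

{"api": "drive_tool", "payload": {
  "motion": [
    {"delta_pos":[0,0,-8],"rotation":[0,0,0],"fingers":0},
    {"delta_pos":[0,0,-22],"rotation":[0,0,0],"fingers":0},
    {"delta_pos":[0,0,-40],"rotation":[0,0,0],"fingers":0},
    {"delta_pos":[0,0,-58],"rotation":[0,0,0],"fingers":0},
    {"delta_pos":[0,0,-76],"rotation":[0,0,0],"fingers":0}
  ]
}}

```text
clock: 4.0
position: [531.1, 291.9, 197.3]
eef_rot: [-1.994, -2.426, 0.003]
contact_force: [0.2, -0.1, -0.8]
grip_width: 11.2
```

{"api": "drive_tool", "payload": {
  "motion": [
    {"delta_pos":[0,0,-18],"rotation":[0,0,0],"fingers":0},
    {"delta_pos":[0,0,-36],"rotation":[0,0,0],"fingers":0},
    {"delta_pos":[0,0,-50],"rotation":[0,0,0],"fingers":0},
    {"delta_pos":[0,0,-58],"rotation":[0,0,0],"fingers":0},
    {"delta_pos":[0,0,-64],"rotation":[0,0,0],"fingers":0}
  ]
}}

```text
clock: 4.42
position: [531.6, 292.1, 261.5]
eef_rot: [-1.994, -2.426, 0.0]
contact_force: [0.1, -0.4, -0.3]
grip_width: 11.2
```

{"api": "drive_tool", "payload": {
  "motion": [
    {"delta_pos":[0,0,0],"rotation":[0,0,0],"fingers":0},
    {"delta_pos":[0,0,0],"rotation":[0,0,0],"fingers":0},
    {"delta_pos":[0,0,0],"rotation":[0,0,0],"fingers":0},
    {"delta_pos":[0,0,0],"rotation":[0,0,0],"fingers":0},
    {"delta_pos":[0,0,0],"rotation":[0,0,0],"fingers":0}
  ]
}}

```text
clock: 4.83
position: [531.1, 291.9, 259.4]
eef_rot: [-1.994, -2.426, 0.005]
contact_force: [0.1, -0.0, -0.1]
grip_width: 11.2
```

```bash
python3 go.py 517.5 -32 260 -30;  python3 - <<'E'
from workcell import camera
import cv2,numpy as np
P=[]
for n,(x,y,w,h) in{"scene":(370,130,120,150),"wrist":(200,100,240,300)}.items():
    c=camera(n);np.savez(n+"3.npz",**c);im=c["pixels"][y:y+h,x:x+w,::-1];k=600/h;P.append(cv2.resize(im,(int(w*600/h)*4//5,480),interpolation=cv2.INTER_CUBIC))
cv2.imwrite("pics/held.png",np.hstack(P))
s=cv2.imread("pics/scene0.png")[225:270,265:315];t=cv2.imread("pics/top0.png")[235:285,315:365]
cv2.imwrite("pics/beaker.png",np.hstack([cv2.resize(i,(400,400*i.shape[0]//i.shape[1]//1),interpolation=cv2.INTER_CUBIC)[:360] for i in(s,t)]))
E
```

```text
t 4.8333 pos [531.1 291.9 259.4] tool y deg 11.17 w 11.2 F [ 0.1 -0.  -0.1] q [-0.76  0.34  0.25  1.68 -0.09  1.14 -0.29]
delta [-3.151e+02 -7.610e+01 -2.000e-01] 324.0 rot [-0.003  0.002  0.719] 41.2
```

View pics/held.png

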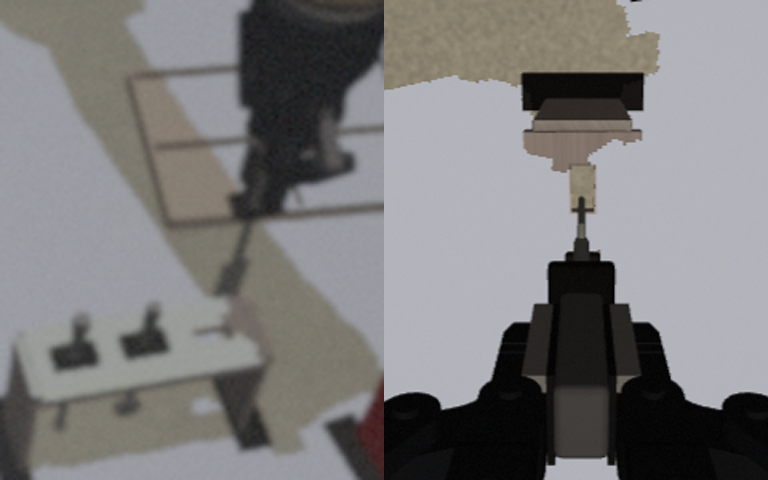

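View pics/beaker.png

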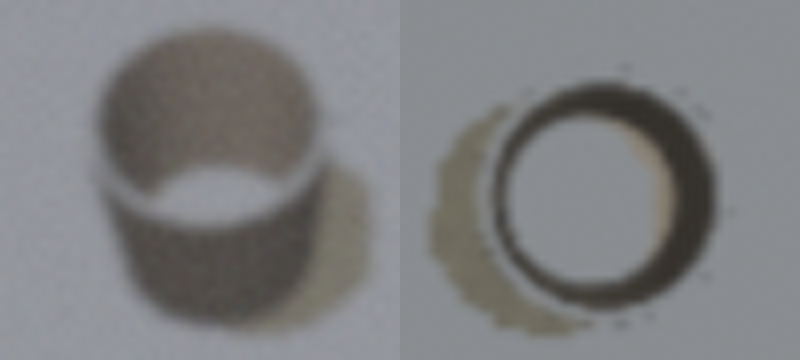

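The spatula is held upright with its slot empty. The beaker mouth is at top (340.6,259.5) and scene (291.2,240.4), which gives about (519,-32). The neighbours' tops are near 153 mm, so I'll raise further before going sideways.

{"api": "drive_tool", "payload": {
  "motion": [
    {"delta_pos":[0,0,-15],"rotation":[0,0,0],"fingers":0},
    {"delta_pos":[0,0,-32],"rotation":[0,0,0],"fingers":0},
    {"delta_pos":[-15,-4,-38],"rotation":[0,0,0.04],"fingers":0},
    {"delta_pos":[-40,-10,-38],"rotation":[0,0,0.1],"fingers":0},
    {"delta_pos":[-70,-17,-38],"rotation":[0,0,0.18],"fingers":0}
  ]
}}

```text
clock: 5.35
position: [528.1, 220.0, 298.3]
eef_rot: [-2.206, -2.235, 0.001]
contact_force: [0.6, -0.7, -0.5]
grip_width: 10.9
```

```bash
python3 go.py 519 -32 290 -30
```

```text
t 5.35 pos [528.1 220.  298.3] tool y deg 0.75 w 10.9 F [ 0.6 -0.7 -0.5] q [-0.72  0.25  0.31  1.71 -0.08  1.2  -0.37]
delta [-251.9  -12.3    8.3] 252.0 rot [-0.002  0.     0.537] 30.7
```

{"api": "drive_tool", "payload": {
  "motion": [
    {"delta_pos":[-32,-1,0],"rotation":[0,0,0.07],"fingers":0},
    {"delta_pos":[-65,-3,0],"rotation":[0,0,0.14],"fingers":0},
    {"delta_pos":[-98,-4,0],"rotation":[0,0,0.21],"fingers":0},
    {"delta_pos":[-131,-6,0],"rotation":[0,0,0.28],"fingers":0},
    {"delta_pos":[-160,-8,0],"rotation":[0,0,0.35],"fingers":0}
  ]
}}

```text
clock: 5.77
position: [521.9, 56.2, 298.1]
eef_rot: [-2.567, -1.81, 0.004]
contact_force: [0.1, -0.4, -0.3]
grip_width: 11.5
```

```bash
python3 go.py 519 -32 250 -30
```

```text
t 5.7667 pos [521.9  56.2 298.1] tool y deg -19.63 w 11.5 F [ 0.1 -0.4 -0.3] q [-0.57  0.17  0.45  1.82 -0.08  1.17 -0.44]
delta [-84.   27.1  48.2] 101.0 rot [-0.002  0.002  0.181] 10.4
```

{"api": "drive_tool", "payload": {
  "motion": [
    {"delta_pos":[-30,9,10],"rotation":[0,0,0.06],"fingers":0},
    {"delta_pos":[-55,17,25],"rotation":[0,0,0.12],"fingers":0},
    {"delta_pos":[-74,24,38],"rotation":[0,0,0.17],"fingers":0},
    {"delta_pos":[-84,27,46],"rotation":[0,0,0.18],"fingers":0},
    {"delta_pos":[-84,27,48],"rotation":[0,0,0.18],"fingers":0}
  ]
}}

```text
clock: 6.18
position: [518.9, -31.5, 249.0]
eef_rot: [-2.717, -1.574, 0.008]
contact_force: [-0.6, 0.5, -0.3]
grip_width: 11.2
```

{"api": "drive_tool", "payload": {
  "motion": [
    {"delta_pos":[0,0,0],"rotation":[0,0,0],"fingers":0},
    {"delta_pos":[0,0,0],"rotation":[0,0,0],"fingers":0},
    {"delta_pos":[0,0,0],"rotation":[0,0,0],"fingers":0},
    {"delta_pos":[0,0,0],"rotation":[0,0,0],"fingers":0},
    {"delta_pos":[0,0,0],"rotation":[0,0,0],"fingers":0}
  ]
}}

```text
clock: 6.6
position: [521.0, -27.2, 250.8]
eef_rot: [-2.712, -1.585, 0.002]
contact_force: [0.4, -0.1, -1.4]
grip_width: 11.5
```

```bash
python3 go.py 519 -32 150 -30;  python3 - <<'E'
from workcell import camera
import cv2,numpy as np
c=camera("wrist");np.savez("wrist4.npz",**c);cv2.imwrite("pics/w4.png",c["pixels"][:,:,::-1])
E
```

```text
t 6.6 pos [521.  -27.2 250.8] tool y deg -29.39 w 11.5 F [ 0.4 -0.1 -1.4] q [-0.47  0.21  0.52  1.89 -0.12  1.07 -0.42]
delta [ -5.1   0.8 100.8] 101.0 rot [-0.001  0.001  0.011] 0.6
```

View pics/w4.png

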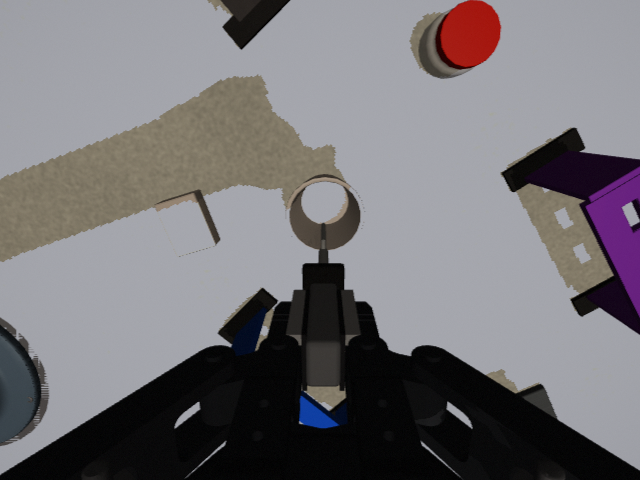

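The rim spans x 287-363 and y 177-250 with its centre near (324.5,213). I'll check the position from that.

```bash
python3 -c "
from h import *
W=dict(np.load('wrist4.npz'))
for uv in[(324.5,213),(287,213),(363,213),(324.5,177),(324.5,250)]:print(uv,atz(W,uv,70).round(1))"
```

```text
(324.5, 213) [521.1 -29.9  70. ]
(287, 213) [491.8 -13.4  70. ]
(363, 213) [551.2 -46.8  70. ]
(324.5, 177) [536.9  -1.8  70. ]
(324.5, 250) [503.9 -60.6  70. ]
```

{"api": "drive_tool", "payload": {
  "motion": [
    {"delta_pos":[-4,0,10],"rotation":[0,0,0],"fingers":0},
    {"delta_pos":[-4,0,28],"rotation":[0,0,0],"fingers":0},
    {"delta_pos":[-4,0,46],"rotation":[0,0,0],"fingers":0},
    {"delta_pos":[-4,0,64],"rotation":[0,0,0],"fingers":0},
    {"delta_pos":[-4,0,80],"rotation":[0,0,0],"fingers":0}
  ]
}}

```text
clock: 7.07
position: [517.7, -31.8, 168.8]
eef_rot: [-2.713, -1.582, 0.005]
contact_force: [0.5, 0.3, -1.2]
grip_width: 11.3
```

{"api": "drive_tool", "payload": {
  "motion": [
    {"delta_pos":[0,0,12],"rotation":[0,0,0],"fingers":0},
    {"delta_pos":[0,0,20],"rotation":[0,0,0],"fingers":0},
    {"delta_pos":[0,0,20],"rotation":[0,0,0],"fingers":0},
    {"delta_pos":[0,0,20],"rotation":[0,0,0],"fingers":0},
    {"delta_pos":[0,0,20],"rotation":[0,0,0],"fingers":0}
  ]
}}

```text
clock: 7.48
position: [518.9, -31.9, 151.0]
eef_rot: [-2.714, -1.582, 0.001]
contact_force: [-0.4, 0.0, -0.8]
grip_width: 11.2
```

```bash
python3 go.py 520 -31 260 -30;  python3 - <<'E'
from workcell import camera
import cv2,numpy as np
c=camera("scene");cv2.imwrite("pics/s5.png",cv2.resize(c["pixels"][190:270,240:350,::-1],None,fx=5,fy=5,interpolation=cv2.INTER_CUBIC))
E
```

```text
t 7.4833 pos [518.9 -31.9 151. ] tool y deg -29.51 w 11.2 F [-0.4  0.  -0.8] q [-0.42  0.33  0.49  2.01 -0.2   0.85 -0.33]
delta [   1.2    0.5 -109. ] 109.0 rot [-0.     0.001  0.008] 0.5
```

View pics/s5.png

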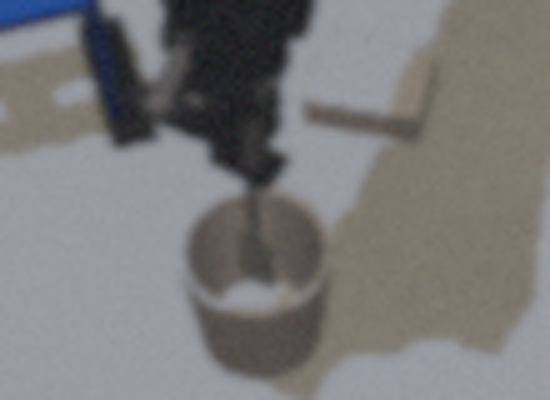

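The blade is inside the beaker with its tip about 29 mm below the rim, and the beaker hasn't moved. Drawing out.

{"api": "drive_tool", "payload": {
  "motion": [
    {"delta_pos":[0,0,-10],"rotation":[0,0,0],"fingers":0},
    {"delta_pos":[0,0,-28],"rotation":[0,0,0],"fingers":0},
    {"delta_pos":[0,0,-48],"rotation":[0,0,0],"fingers":0},
    {"delta_pos":[0,0,-68],"rotation":[0,0,0],"fingers":0},
    {"delta_pos":[0,0,-84],"rotation":[0,0,0],"fingers":0}
  ]
}}

```text
clock: 7.95
position: [519.3, -31.9, 237.3]
eef_rot: [2.714, 1.582, 0.002]
contact_force: [-0.4, 0.7, -0.5]
grip_width: 11.3
```

{"api": "drive_tool", "payload": {
  "motion": [
    {"delta_pos":[0,0,-12],"rotation":[0,0,0],"fingers":0},
    {"delta_pos":[0,0,-20],"rotation":[0,0,0],"fingers":0},
    {"delta_pos":[0,0,-25],"rotation":[0,0,0],"fingers":0},
    {"delta_pos":[0,0,-25],"rotation":[0,0,0],"fingers":0},
    {"delta_pos":[0,0,-25],"rotation":[0,0,0],"fingers":0}
  ]
}}

```text
clock: 8.37
position: [518.4, -31.6, 259.4]
eef_rot: [-2.713, -1.582, 0.003]
contact_force: [0.0, 0.4, -0.3]
grip_width: 11.4
```

```bash
python3 go.py 599 -250 255 -89
```

```text
t 8.3667 pos [518.4 -31.6 259.4] tool y deg -29.5 w 11.4 F [ 0.   0.4 -0.3] q [-0.47  0.2   0.52  1.89 -0.11  1.09 -0.41]
delta [-150.4  177.7    4.2] 233.0 rot [-1.000e-03  2.000e-03  1.038e+00] 59.5
```

{"api": "drive_tool", "payload": {
  "motion": [
    {"delta_pos":[-15,17,0],"rotation":[0,0,0.1],"fingers":0},
    {"delta_pos":[-30,35,0],"rotation":[0,0,0.2],"fingers":0},
    {"delta_pos":[-45,53,0],"rotation":[0,0,0.3],"fingers":0},
    {"delta_pos":[-60,71,0],"rotation":[0,0,0.4],"fingers":0},
    {"delta_pos":[-75,89,0],"rotation":[0,0,0.5],"fingers":0}
  ]
}}

```text
clock: 8.78
position: [558.9, -141.5, 258.3]
eef_rot: [-3.022, -0.855, 0.006]
contact_force: [-0.7, 0.3, -1.0]
grip_width: 11.0
```

```bash
python3 go.py 599 -250 250 -89
```

```text
t 8.7833 pos [ 558.9 -141.5  258.3] tool y deg -58.42 w 11.0 F [-0.7  0.3 -1. ] q [-0.34  0.32  0.66  1.77 -0.22  1.13 -0.63]
delta [-22.6 113.4   8.2] 116.0 rot [-0.001  0.004  0.534] 30.6
```

{"api": "drive_tool", "payload": {
  "motion": [
    {"delta_pos":[-6,25,2],"rotation":[0,0,0.11],"fingers":0},
    {"delta_pos":[-12,50,4],"rotation":[0,0,0.22],"fingers":0},
    {"delta_pos":[-18,76,6],"rotation":[0,0,0.33],"fingers":0},
    {"delta_pos":[-22,98,8],"rotation":[0,0,0.44],"fingers":0},
    {"delta_pos":[-22,108,8],"rotation":[0,0,0.53],"fingers":0}
  ]
}}

```text
clock: 9.2
position: [596.5, -247.6, 249.7]
eef_rot: [3.139, 0.026, -0.008]
contact_force: [0.1, 0.6, -0.1]
grip_width: 11.2
```

{"api": "drive_tool", "payload": {
  "motion": [
    {"delta_pos":[0,0,0],"rotation":[0,0,0],"fingers":0},
    {"delta_pos":[0,0,0],"rotation":[0,0,0],"fingers":0},
    {"delta_pos":[0,0,0],"rotation":[0,0,0],"fingers":0},
    {"delta_pos":[0,0,0],"rotation":[0,0,0],"fingers":0},
    {"delta_pos":[0,0,0],"rotation":[0,0,0],"fingers":0}
  ]
}}

```text
clock: 9.62
position: [597.4, -242.9, 251.3]
eef_rot: [-3.141, -0.044, 0.003]
contact_force: [-0.8, -0.3, -0.7]
grip_width: 11.7
```

```bash
python3 go.py 599 -282 241 -89;  python3 - <<'E'
from workcell import camera
import cv2,numpy as np
P=[]
for n,(x,y,w,h) in {"wrist":(0,0,640,480),"scene":(80,170,110,120),"top":(420,170,110,120)}.items():
    c=camera(n);np.savez(n+"6.npz",**c);cv2.imwrite(f"pics/{n}6.png",c["pixels"][:,:,::-1])
    if n!="wrist":P.append(cv2.resize(c["pixels"][y:y+h,x:x+w,::-1],None,fx=3.5,fy=3.5,interpolation=cv2.INTER_CUBIC))
cv2.imwrite("pics/st6.png",np.hstack(P))
E
```

```text
t 9.6167 pos [ 597.4 -242.9  251.3] tool y deg -88.38 w 11.7 F [-0.8 -0.3 -0.7] q [-0.21  0.48  0.77  1.62 -0.36  1.19 -0.9 ]
delta [ 0.5 39.2 10.3] 41.0 rot [-0.001  0.002  0.011] 0.6
```

View pics/st6.png

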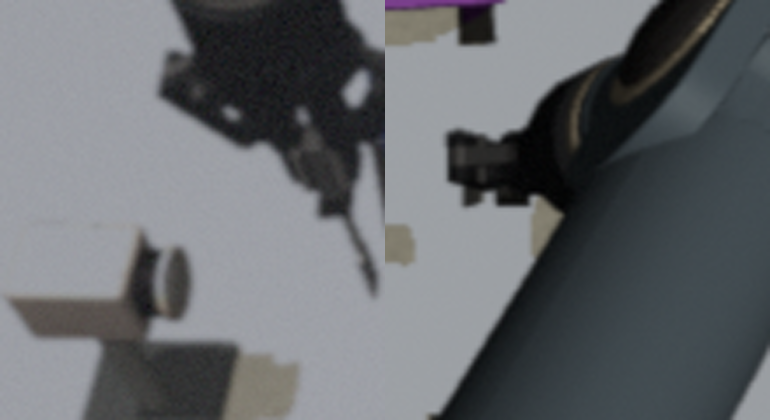

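View pics/wrist6.png

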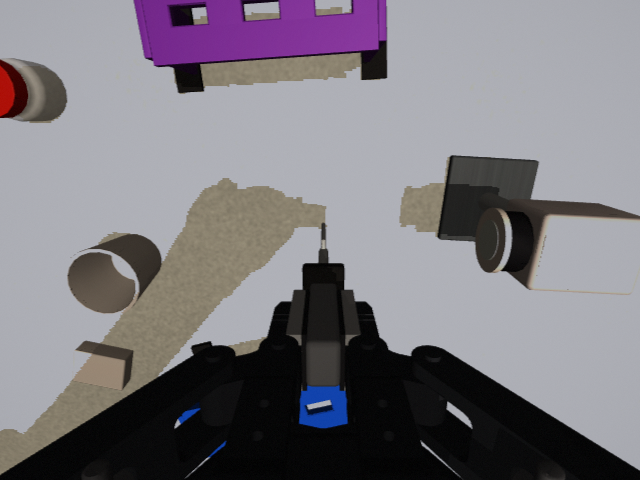

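In the scene crop the blade hangs down with its tip near full-frame pixel (187,254), and the lens glass is near (130.5,251). In the wrist view the lens glass is at (488,241) and the base corners are at (452,156), (538,161) and (438,238). Next I'll triangulate the lens.

```bash
python3 - <<'E'
from h import *
from workcell import status
np.set_printoptions(precision=1,suppress=True)
W=dict(np.load("wrist6.npz"))
print("lens wrist z150",atz(W,(488,241),150))
def tri(L):
    A=np.zeros((3,3));b=np.zeros(3)
    for c,uv in L:
        o,d=ray(c,uv);d/=np.linalg.norm(d);M=np.eye(3)-np.outer(d,d);A+=M;b+=M@o
    return np.linalg.solve(A,b)
T,S=C["top"],C["scene"]
X=tri([(W,(488,241)),(T,(498.5,225.75)),(S,(130.75,251.25))]);print("lens tri",X,[proj(c,X) for c in(W,T,S)])
p=[atz(W,q,10) for q in[(452,156),(538,161),(438,238)]];print("base",np.array(p),"dir",p[1]-p[0],p[2]-p[0],"centre",(p[1]+p[2])/2)
p=[atz(W,q,176) for q in[(545,203),(605,205)]];print("head top edge",p,p[1]-p[0])
s=status.sense()["position"];print("tip exp",s-[0,0,110.3],"scene px",proj(S,s-[0,0,110.3]),"wrist px",proj(W,s-[0,0,110.3]))
E
```

```text
lens wrist z150 [ 598.2 -357.2  150. ]
lens tri [ 595.8 -361.4  142.4] [array([488.8, 241. ]), array([498.1, 225.8]), array([130.6, 251.2])]
base [[ 643.2 -372.8   10. ]
 [ 640.8 -461.    10. ]
 [ 555.7 -369.3   10. ]] dir [ -2.5 -88.3   0. ] [-87.6   3.4   0. ] centre [ 598.2 -415.2   10. ]
head top edge [array([ 631.2, -374.9,  176. ]), array([ 631.1, -411.1,  176. ])] [ -0.2 -36.2   0. ]
tip exp [ 597.5 -243.5  141.3] scene px [187.3 251.8] wrist px [323.6 233.8]
```

```bash
python3 - <<'E'
from h import *
import cv2
from workcell import status
np.set_printoptions(precision=1,suppress=True)
W=dict(np.load("wrist6.npz"));S=dict(np.load("scene6.npz"));s=status.sense()["position"]
for dz,n in[(38.7,"handle top"),(-9.3,"collar"),(-15.3,"collar bottom"),(-70.3,"blade top"),(-110.3,"tip"),(-120,"")]:print(n,proj(W,s+[0,0,dz]),proj(S,s+[0,0,dz]))
w=cv2.imread("pics/wrist6.png")[215:275,295:350];c=cv2.imread("pics/scene6.png")[210:265,155:205]
cv2.imwrite("pics/c7.png",np.hstack([cv2.resize(i,(380,400),interpolation=cv2.INTER_CUBIC) for i in(w,c)]))
E
```

```text
handle top [324.5 367.6] [169.8 208.2]
collar [324.1 299.8] [175.9 223.4]
collar bottom [324.  293.8] [176.6 225.2]
blade top [323.8 253.2] [183.  241.1]
tip [323.6 233.8] [187.3 251.8]
 [323.6 229.9] [188.3 254.3]
```

View pics/c7.png

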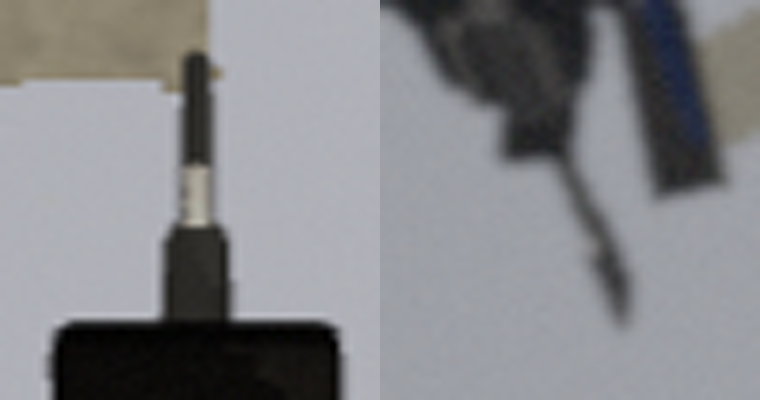

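The apparent tip offset comes from the far corner of the 18 mm wide blade, so the grip matches the model. The target for the TCP is (600,-280,240.5) with yaw about -91.

```bash
python3 go.py 600 -280 240.5 -91
```

```text
t 9.7667 pos [ 597.5 -243.5  251.6] tool y deg -88.45 w 11.2 F [ 0.1 -0.3 -0.2] q [-0.21  0.48  0.77  1.62 -0.36  1.19 -0.9 ]
delta [ 1.6 36.6 11.1] 38.0 rot [-0.     0.001  0.044] 2.5
```

{"api": "drive_tool", "payload": {
  "motion": [
    {"delta_pos":[0.5,8,3],"rotation":[0,0,0.01],"fingers":0},
    {"delta_pos":[1,18,6],"rotation":[0,0,0.02],"fingers":0},
    {"delta_pos":[1.5,28,9],"rotation":[0,0,0.03],"fingers":0},
    {"delta_pos":[1.5,34,11],"rotation":[0,0,0.04],"fingers":0},
    {"delta_pos":[1.5,36.5,11],"rotation":[0,0,0.044],"fingers":0}
  ]
}}

```text
clock: 10.18
position: [598.9, -282.8, 239.6]
eef_rot: [3.14, -0.034, -0.005]
contact_force: [-0.9, 0.6, -0.5]
grip_width: 11.0
```

{"api": "drive_tool", "payload": {
  "motion": [
    {"delta_pos":[0,0,0],"rotation":[0,0,0],"fingers":0},
    {"delta_pos":[0,0,0],"rotation":[0,0,0],"fingers":0},
    {"delta_pos":[0,0,0],"rotation":[0,0,0],"fingers":0},
    {"delta_pos":[0,0,0],"rotation":[0,0,0],"fingers":0},
    {"delta_pos":[0,0,0],"rotation":[0,0,0],"fingers":0}
  ]
}}

```text
clock: 10.6
position: [600.1, -280.1, 240.4]
eef_rot: [3.141, -0.027, -0.003]
contact_force: [-0.4, -0.2, 0.1]
grip_width: 11.2
```

{"api": "drive_tool", "payload": {
  "motion": [
    {"delta_pos":[0,0,0],"rotation":[0,0,0],"fingers":0},
    {"delta_pos":[0,0,0],"rotation":[0,0,0],"fingers":0},
    {"delta_pos":[0,0,0],"rotation":[0,0,0],"fingers":0},
    {"delta_pos":[0,0,0],"rotation":[0,0,0],"fingers":0},
    {"delta_pos":[0,0,0],"rotation":[0,0,0],"fingers":0}
  ]
}}

```text
clock: 11.02
position: [599.9, -280.5, 240.3]
eef_rot: [3.141, -0.029, -0.003]
contact_force: [-0.9, -0.3, -0.0]
grip_width: 11.3
```

```bash
python3 go.py 600 -280 240.5 -91;  python3 - <<'E'
from workcell import camera
import cv2,numpy as np
c=camera("scene");cv2.imwrite("pics/s8.png",cv2.resize(c["pixels"][180:330,70:470,::-1],None,fx=2,fy=2,interpolation=cv2.INTER_CUBIC))
E
python3 go.py 600 -280 240.5 -91
```

```text
t 11.0167 pos [ 599.9 -280.5  240.3] tool y deg -91.04 w 11.3 F [-0.9 -0.3 -0. ] q [-0.14  0.53  0.77  1.59 -0.39  1.19 -0.88]
delta [ 0.1 -0.5 -0.2] 1.0 rot [ 0.     0.002 -0.001] 0.1
t 11.0667 pos [ 599.8 -280.6  240.3] tool y deg -91.04 w 11.0 F [-0.1 -0.6 -1.2] q [-0.14  0.53  0.77  1.59 -0.39  1.19 -0.88]
delta [ 0.2 -0.6 -0.2] 1.0 rot [ 0.     0.002 -0.001] 0.1
```

View pics/s8.png

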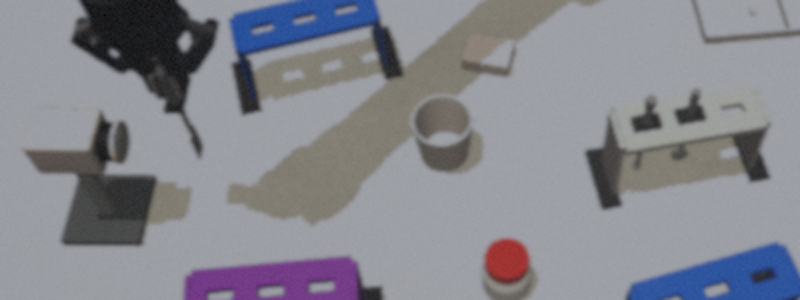

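The blade hangs in front of the lens: blade at crop (195,140), lens at (122,140). The beaker, jar, box and the other two instruments look undisturbed, and the arm is still. Handing in.

```bash
python3 -c "
from workcell import env
print(env.finish_job())"
```

```text
the job is handed in; nothing more can be done
None
```

I took the spatula from the rack, dipped its tip about 29 mm below the beaker rim, drew it out and handed the job in at 11 s while still holding it in front of the lens. No verdict was reported.

**Final hold:** The last reading put the tool at (599.8, -280.6, 240.3) mm with the grip at 11 mm and the arm still. That places mid-blade at a height of about 150 mm, roughly 80 mm from the glass. The blade face is square to the lens to within about 1–2°.

**Surroundings:** The last picture showed the beaker, jar, box, mirror and plugger undisturbed by eye; I did not measure them again.

**Disagreements:**
- The scene and top cameras differed by about 7 mm in x; the wrist view fell between them and I used it.
- Estimates of the lens glass in y ranged from -357 to -365 mm. I used -360, which should keep the blade inside the 15 mm tolerance.
- A free triangulation of the lens gave a height of 142 mm; I kept the stated 150 mm.
- The blade tip seemed about 10 pixels off in the wrist view. I put that down to the far corner of the 18 mm blade, not a slipped grip.

I viewed 12 pictures, the most allowed.

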